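# Put the burner caps back on the cooktop

## Task

The gas cooktop on the repair bench has been cleaned and four of its burner caps lie in one stack beside it. Take the stack apart and put each cap, right way up, on the open burner of its own size and shape, so that it sits flat and centred with its boss down in the mouth of the crown. Leave alone the cap that is already on the fifth burner and the tub of cleaning paste.

Things in the scene. Friction and masses are not known exactly. Their poses are not given: they have to be found in the camera images.
- cap_small: Loose dark enamelled cap, smallest, top of the stack: plain round plate 48 mm across and 10 mm thick (4 to 14 mm above the origin) on a locating boss 18 mm across and 4 mm high; about 80 g. Grip it across the plate. Origin at the centre of the boss's lower face, z up.
- cap_medium: Loose dark enamelled cap, middle-sized, second in the stack: plain round plate 66 mm across and 10 mm thick (4 to 14 mm above the origin) on a boss 32 mm across and 4 mm high; about 150 g. Grip it across the plate. Origin at the centre of the boss's lower face, z up.
- cap_large: Loose dark enamelled cap, largest round, third in the stack: brim 92 mm across (4 to 10 mm above the origin) with a raised round top 58 mm across (10 to 20 mm above the origin), on a boss 52 mm across and 4 mm high; about 260 g. Grip it across the raised top, above the brim. Origin at the centre of the boss's lower face, z up.
- cap_oval: Loose dark enamelled cap, long with half-round ends, bottom of the stack, on the bench (height 0) left or right of the cooktop: plate 190 x 62 mm, 4 to 14 mm above the origin, on a boss 160 x 32 mm, 4 mm high; about 350 g. Grip it across its width at the middle. x along its length. Origin at the centre of the boss's lower face, z up. The stack is 62 mm high, centred on it within some 6 mm.
- burner_small: Open aluminium burner crown fixed on the cooktop, round, 46 mm across, mouth 34 mm; takes cap_small, whose boss hangs in the mouth. The round burners change corners from start to start (corners 200 mm apart in depth, 340 in width). Origin at its foot's centre on the steel top, 50 mm above the bench, z up; the rim that carries the cap's plate is 20 mm above the origin, mouth 8 mm deep.
- burner_medium: Open aluminium burner crown fixed on the cooktop, round, 64 mm across, mouth 48 mm; at another corner. It takes cap_medium. Origin at its foot's centre on the steel top, 50 mm above the bench, z up; the rim that carries the cap's plate is 20 mm above the origin, mouth 8 mm deep.
- burner_large: Open aluminium burner crown fixed on the cooktop, round, 88 mm across, mouth 68 mm; at another corner. It takes cap_large. Origin at its foot's centre on the steel top, 50 mm above the bench, z up; the rim that carries the cap's plate is 20 mm above the origin, mouth 8 mm deep.
- burner_oval: Open aluminium burner crown fixed on the cooktop, 188 x 60 mm with half-round ends, mouth 176 x 48 mm, in the middle of the cooktop, its length (x) running away from the robot. It takes cap_oval lengthwise, either way round. Origin at its foot's centre on the steel top, 50 mm above the bench, z up; the rim that carries the cap's plate is 20 mm above the origin, mouth 8 mm deep.
- cap_done: The cap already fitted on the fifth burner, at the remaining corner: same form as cap_medium, loose but seated, its top 80 mm above the bench. Leave it alone. Origin at the centre of its underside, z up.
- tub: Closed white round tub of cleaning paste with a blue band, 90 mm across and 80 mm high, about 450 g, on the bench on the other side of the cooktop from the stack; leave it alone. Origin at the centre of its underside, z up.
Mind the look-alikes: they are no part of the job. Leave any blue or turquoise look-alike of the cap_oval alone. Leave any pink look-alike of the cap_large alone.

How it is judged:
By the outcome, as a careful person would: the job done as asked, in the order asked, and still so for the second after the job is handed in, with the robot touching nothing.
It also fails if it takes over 112 s, if anything falls off the work surface, if the arm or the gripper's body presses on something with over 40 N, if the wrist force passes 120 N, or if a joint passes its speed limit or range.

## Robot

A 6-joint arm with a two-finger parallel gripper is mounted at the origin on the work surface. World frame = base frame: x ahead of the robot, y to its left, z up, the work surface at z = 0. Lengths are in mm, angles in rad, forces in N, time in s.
With the tool pointing down it reaches from about 350 to 875 mm from the base axis. Payload 4.2 kg.
Tool frame: the origin (TCP) lies between the finger pads; the fingertips stand 25 mm ahead of it and the grasp point (between the pads) lies 6 mm ahead of it; z points along the fingers, y is the line along which they close (so a half turn about z gives the same grasp; the last joint's range is limited). The gripper opens to 85 mm and grips with 20 to 120 N. Pads are 22 mm wide; open, the fingers measure 114 mm over their backs; the gripper's body (76 mm by 85 mm) begins 54 mm behind the grasp point. The pads swing forward as they close: fully open they stand 13 mm farther back than shut.
Start: joints at [-1.006, 0.385, 0.008, 0, -1.194, -0.259], TCP at [188.176, -595.978, 256.312] pointing down, gripper open.
Joint ranges: [-3.14, 3.14], [-1.21, 2.06], [-1.07, 1.41], [-3.16, 2.05], [-2.99, -0.16], [-3.1, 3.1]. Speed limits (rad/s): [2.79, 2.79, 3.14, 3.14, 3.14, 3.14].

## Interface

Orientations are given as a unit quaternion [x, y, z, w].
In Python, from bench import read_state, imaging, workorder, nets gives the robot as it stands.
- The arm moves only by the tool apply_moves, never from a script. Its argument "rows" is a list of rows, each an object with "hand": the opening, from -1 (shut) to 1 (fully open); "delta_pos": the shift along the tool's x, y, z in mm, a list of three; "yaw": the turn about the tool's z in rad. A call has 1 to 12 rows; each row is the pose to reach, as a shift and turn from the pose commanded when the call began, along the tool's axes at that moment; what a row does not reach only later rows make up. A row lasts 1/12 s, in which the tool goes at most 41.7 mm and 7.16 degrees, less where a joint would pass 70% of its speed; a pose out of reach is approached as far as the arm can. A call with a gripper value outside its range is refused whole. The fingers move at their own pace and stop on an object; the grip force is fixed at half the most. Time passes only in rows, so rows that repeat a pose let the fingers close. It gives the time, the measured TCP pose, the force, the opening and the grip force at its end, in the units of the state.
- read_state(): the state, without advancing time (a new reading comes with each control period).
- imaging.get_image(name): name is "scene" or "top"; returns a dict with "pixels" (384x512x3 uint8, red, green, blue), "fx", "fy", "cx", "cy" (pixels), "dist" ([k1, k2, p1, p2, k3] as OpenCV has them; the pictures are not rectified), "xyz" and "rotation" of the camera in the world. Camera axes: x right, y down, z forward; pixel columns grow to the right and rows downward; lengths in mm; the calibration is good to about 2 mm. A picture is of the moment at which its call begins. There is no depth.
- workorder.job_done(): hands the job in; it is judged then, once.
Trained networks look in the newest picture that a camera, given by its name, has taken for a name from the list of things; names that differ only in an ending like _2 or _b are one class to them, and where a whole thing is asked for, a point or a joint stands for the part that bears it (a point fixed in the world has none). Each returns a list of dicts, best first, with "score" (0 to 1); they miss things now and then, are a little off and sometimes report something else, mostly with a low value. They report only what shows in the picture. A call takes as long as a camera call. They do not tell look-alikes from the thing itself.
- nets.find_in(camera, query): "location" ([row, column] in pixels, amid what is visible of it).
- nets.pinpoint(camera, query): "location" ([row, column] in pixels: a listed point, or the origin of a listed thing).
The state is a dict: "clock": time; "joints": joint angles; "joint_vel": joint speeds; "joint_efforts": joint torques, N m; "position": TCP position; "ee_rot": TCP orientation; "contact_force": force on the tool from outside, world axes, zero at the start; "wrist_torque": the same for the moment, N m; "gripper_width": finger opening in mm; "grasp_force": force on a finger pad.
Only numpy, scipy, OpenCV 4.12 (cv2) and the standard library are available. Lean on these libraries where they do the work, as an engineer would, in place of code of your own. Each camera call takes 0.05 s, during which the arm holds its last target. There are 200 camera calls.

## Working session

There is one attempt and no reset: what is moved stays moved. The work goes in short steps, Python scripts to look and compute and a tool call to move; the robot and the scene stay as the last step left them, time stands still between calls to the robot, and variables do not carry over. Pictures are saved under pics/ and viewed, at most 14 in all, crops included, and the job is handed in when it is done.

Besides the shell and the picture viewer there is one more tool, called after "Emit:" by a JSON object that holds its "name" and its "arguments", one argument or row to a line. apply_moves: Moves the arm, as the interface text tells. Its arguments: {"type":"object","properties":{"rows":{"type":"array"}},"required":["rows"]}

```bash
ls; mkdir -p pics; cat > h.py <<'E'
import numpy as np, cv2
from bench import read_state, imaging, workorder, nets
def cam(n): return imaging.get_image(n)
def K(c): return np.array([[c['fx'],0,c['cx']],[0,c['fy'],c['cy']],[0,0,1.]])
def rot(c):
    r=np.array(c['rotation'],float)
    if r.size==4:
        from scipy.spatial.transform import Rotation as R
        return R.from_quat(r).as_matrix()
    return r.reshape(3,3)
def ray(c,rc):
    u=cv2.undistortPoints(np.array([[[rc[1],rc[0]]]],float),K(c),np.array(c['dist'],float))[0,0]
    return np.array(c['xyz'],float), rot(c)@np.array([u[0],u[1],1])
def atz(c,rc,z):
    o,d=ray(c,rc); return o+d*(z-o[2])/d[2]
def tri(c1,p1,c2,p2):
    o1,d1=ray(c1,p1);o2,d2=ray(c2,p2)
    s=np.linalg.lstsq(np.c_[d1,-d2],o2-o1,rcond=None)[0]
    a=o1+s[0]*d1;b=o2+s[1]*d2
    return (a+b)/2,np.linalg.norm(a-b)
def proj(c,P):
    R=rot(c);P=np.atleast_2d(np.array(P,float))
    rv=cv2.Rodrigues(R.T)[0];t=-R.T@np.array(c['xyz'],float)
    q=cv2.projectPoints(P,rv,t,K(c),np.array(c['dist'],float))[0][:,0]
    return q[:,::-1]
def save(c,name,crop=None,s=1):
    im=c['pixels'][:,:,::-1]
    if crop: im=im[crop[0]:crop[1],crop[2]:crop[3]]
    cv2.imwrite('pics/'+name,cv2.resize(im,None,fx=s,fy=s,interpolation=cv2.INTER_CUBIC))
E
python3 - <<'E'
from h import *
print(read_state())
for n in('scene','top'):
    c=cam(n);save(c,n+'0.png',s=1.5);print(n,{k:v for k,v in c.items() if k!='pixels'})
    for q in 'cap_small cap_medium cap_large cap_oval burner_small burner_medium burner_large burner_oval cap_done tub'.split():
        print(q,[(np.round(d['location']).tolist(),round(d['score'],2)) for d in nets.pinpoint(n,q)][:4])
E
```

```text
pics
{'clock': 0.0, 'joints': array([-1.00639571e+00,  3.85550111e-01,  6.57406703e-03, -5.01091249e-04,
       -1.19401425e+00, -2.58607831e-01]), 'joint_vel': array([ 0.00169205,  0.0005495 ,  0.0011782 ,  0.00056379,  0.00077115,
       -0.00055315]), 'joint_efforts': array([-1.50440783e-04, -3.92291987e+01,  1.88409394e+01,  4.18609634e+00,
       -4.53576562e-03, -1.00616253e-05]), 'position': array([ 188.00724277, -595.46896598,  255.20486359]), 'ee_rot': array([-1.52209913e-01,  9.88347553e-01,  1.09855326e-03, -2.25351452e-04]), 'contact_force': array([ 0.22700862, -0.16976392,  0.43003381]), 'wrist_torque': array([ 0.05876923, -0.06051131, -0.02116815]), 'grasp_force': 0.0, 'gripper_width': 85.36526964585536}
scene {'fx': 497.0821590382838, 'fy': 497.0821590382838, 'cx': 252.76476821799014, 'cy': 191.94414429474077, 'dist': array([0.00771297, 0.        , 0.        , 0.        , 0.        ]), 'xyz': array([1434.40653767,  -51.86764882, 1186.87739845]), 'rotation': array([ 0.63092946,  0.69203609, -0.25251051, -0.24341839])}
cap_small [([203.0, 154.0], 0.46)]
cap_medium [([206
[... 487 characters left out ...]
: array([-0.1307047,  0.       ,  0.       ,  0.       ,  0.       ]), 'xyz': array([ 299.61140268,  -96.21100942, 1367.50634645]), 'rotation': array([-0.69710913,  0.71365139, -0.05350545,  0.04333274])}
cap_small [([174.0, 340.0], 0.56), ([201.0, 100.0], 0.26)]
cap_medium [([172.0, 341.0], 0.5)]
cap_large [([146.0, 378.0], 0.75), ([174.0, 342.0], 0.61), ([175.0, 342.0], 0.57)]
cap_oval [([172.0, 339.0], 0.68), ([195.0, 405.0], 0.6)]
burner_small [([131.0, 167.0], 0.55)]
burner_medium [([134.0, 273.0], 0.84)]
burner_large [([196.0, 276.0], 0.79), ([132.0, 169.0], 0.55)]
burner_oval [([162.0, 217.0], 0.92)]
cap_done [([193.0, 165.0], 0.73)]
tub [([201.0, 98.0], 0.92), ([162.0, 217.0], 0.64)]
```

View pics/scene0.png

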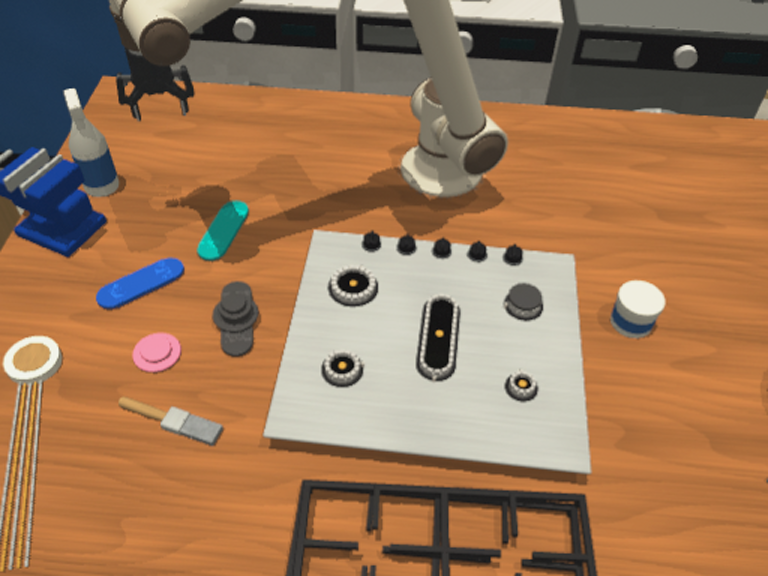

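View pics/top0.png

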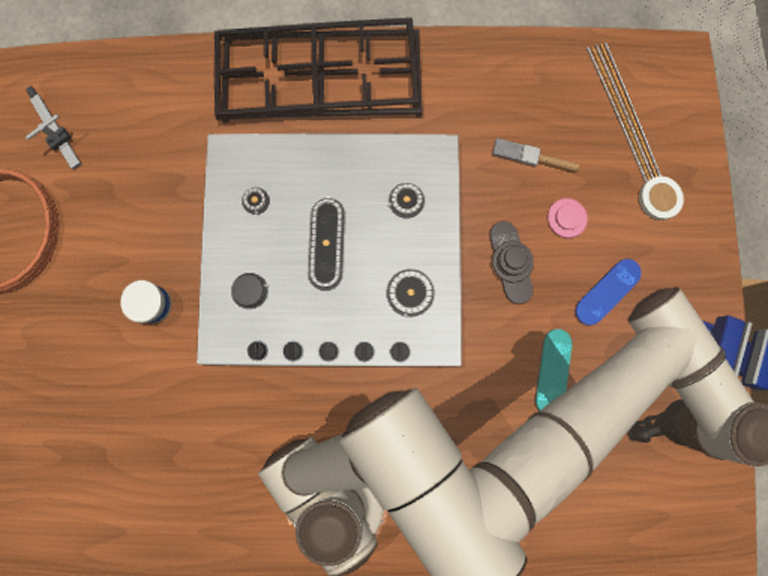

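The one dark stack (scene (214,157), top (174,341)) fits the description. The blue (top ~(195,405)) and turquoise (~(247,370)) ovals and the pink cap (146,378) are look-alikes. I'll confirm that in a crop and refine the centres.

```bash
python3 - <<'E'
from h import *
t=cam('top');s=cam('scene')
a=cv2.resize(t['pixels'][140:210,315:381,::-1],None,fx=8,fy=8,interpolation=cv2.INTER_CUBIC)[:560,:400+0]
def big(c,r0,c0,h,w,f): return cv2.resize(c['pixels'][r0:r0+h,c0:c0+w,::-1],None,fx=f,fy=f,interpolation=cv2.INTER_CUBIC)
im=np.hstack([big(t,143,318,60,40,9),big(s,184,136,60,44,9)])
im=np.clip(im.astype(float)*1.6,0,255).astype(np.uint8)
cv2.imwrite('pics/stack.png',im)
# orange igniter centroids
prs={'small':((132,169),(257,347)),'medium':((133,271),(244,229)),'large':((195,274),(190,236)),'oval':((162,217),(222,292))}
for k,(pt,ps) in prs.items():
    out=[]
    for c,p in((t,pt),(s,ps)):
        r,q=p;w=8
        I=c['pixels'][r-w:r+w+1,q-w:q+w+1].astype(float)
        W=np.clip(I[:,:,0]-I[:,:,2]-40,0,None)
        yy,xx=np.mgrid[r-w:r+w+1,q-w:q+w+1]
        out.append(((W*yy).sum()/W.sum(),(W*xx).sum()/W.sum()))
    P,g=tri(t,out[0],s,out[1])
    print(k,np.round(out,2).tolist(),P.round(1),round(g,2))
for k,pt,ps in(('done',(193.5,165.5),(199,349)),):
    print(k,tri(t,pt,s,ps))
E
```

```text
small [[132.44, 169.25], [255.17, 347.95]] [658.3 161.4  64.2] 0.96
medium [[132.26, 270.76], [243.07, 227.74]] [ 651.  -166.7   64.6] 1.24
large [[194.42, 273.4], [188.27, 234.95]] [ 449.3 -169.    64.4] 1.0
oval [[161.48, 216.94], [221.76, 292.51]] [559.    7.9  64. ] 0.64
done (array([459.44917335, 171.64266005,  66.98547338]), np.float64(0.22432073080298787))
```

View pics/stack.png

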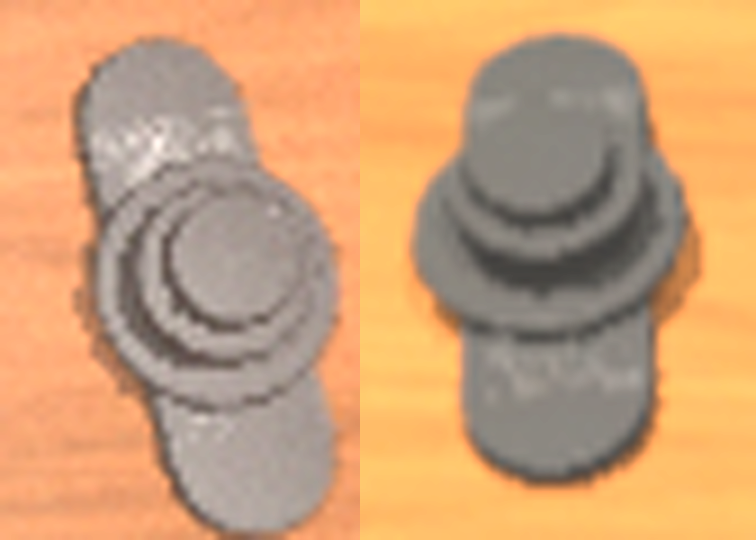

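The crop confirms it: dark oval at the bottom, with large, medium and small on top. Next I'll refine all poses with an edge fit of the projected outlines in both views.

```bash
cat >> h.py <<'E'
from scipy.ndimage import map_coordinates, gaussian_filter
from scipy.optimize import minimize
def circ(R,n=72):
    a=np.linspace(0,2*np.pi,n,endpoint=False); return np.c_[R*np.cos(a),R*np.sin(a)]
def stad(L,W,n=60):
    r=W/2;h=L/2-r;a=np.linspace(-np.pi/2,np.pi/2,n//2);s=np.linspace(-h,h,n)
    p=np.c_[h+r*np.cos(a),r*np.sin(a)]
    return np.r_[p,-p,np.c_[s,0*s+r],np.c_[s,0*s-r]]
def grad(c):
    g=gaussian_filter(c['pixels'].astype(float),(0.7,0.7,0))
    gy,gx=np.gradient(g,axis=(0,1)); return np.sqrt((gy**2+gx**2).sum(2))
def score(c,G,pts,x,y,z,th=0):
    C,S=np.cos(th),np.sin(th)
    P=np.c_[x+C*pts[:,0]-S*pts[:,1],y+S*pts[:,0]+C*pts[:,1],0*pts[:,0]+z]
    return np.minimum(map_coordinates(G,proj(c,P).T,order=1),60).mean()
def fit(cs,outs,x0,rng=8,th0=None,free=False):
    """outs: list of (pts,z); returns x,y[,th][,dz]"""
    Gs=[grad(c) for c in cs]
    def f(p):
        th=p[2] if th0 is not None else 0
        dz=p[-1] if free else 0
        return -sum(score(c,G,q,p[0],p[1],z+dz,th) for c,G in zip(cs,Gs) for q,z in outs)
    best=None
    for dx in np.arange(-rng,rng+.1,2):
        for dy in np.arange(-rng,rng+.1,2):
            p=[x0[0]+dx,x0[1]+dy]+([th0] if th0 is not None else [])+([0] if free else [])
            v=f(p)
            if best is None or v<best[0]: best=(v,p)
    sp=np.eye(len(best[1]))*2
    if th0 is not None: sp[2,2]=.05
    r=minimize(f,best[1],method='Nelder-Mead',options=dict(initial_simplex=np.vstack([best[1],np.array(best[1])+sp]),xatol=.02,fatol=1e-3))
    return r.x.round(3),round(-r.fun/len(cs)/len(outs),1)
E
python3 - <<'E'
from h import *
t=cam('top');s=cam('scene')
B={'small':(23,658,161),'medium':(32,651,-167),'large':(44,449,-169)}
for k,(R,x,y) in B.items():
    for cs in([t],[s],[t,s]): print(k,fit(cs,[(circ(R),70)],(x,y)),end=' ')
    print('free',fit([t,s],[(circ(R),70)],(x,y),free=True))
for cs in([t],[s],[t,s]): print('oval',fit(cs,[(stad(188,60),70)],(559,5),th0=0.))
print('ovalfree',fit([t,s],[(stad(188,60),70)],(559,5),th0=0.,free=True))
print('done',fit([t,s],[(circ(33),80)],(459,171),free=True))
p=tri(t,(171,344),s,(201.9,155));print(p);p=p[0]
for k,R,z in(('small',24,62),('medium',33,48),('large brim',46,24),('large top',29,34)):
    for cs in([t],[s],[t,s]): print(k,fit(cs,[(circ(R),z)],p[:2]),end=' ')
    print('free',fit([t,s],[(circ(R),z)],p[:2],free=True))
for th in (-.2,.0,.2,.3):print('oval',fit([t,s],[(stad(190,62),14)],p[:2],rng=12,th0=th))
E
```

```text
small (array([651.099, 152.556]), np.float64(49.3)) small (array([667.227, 158.189]), np.float64(49.1)) small (array([663.904, 156.932]), np.float64(43.6)) free (array([664.387, 157.819,  -4.171]), np.float64(44.8))
medium (array([ 638.881, -163.546]), np.float64(52.6)) medium (array([ 668.695, -162.293]), np.float64(51.5)) medium (array([ 657.445, -159.318]), np.float64(41.5)) free (array([ 648.196, -159.308,  -21.543]), np.float64(49.2))
large (array([ 440.142, -161.661]), np.float64(53.3)) large (array([ 471.235, -164.178]), np.float64(53.1)) large (array([ 457.401, -163.982]), np.float64(44.5)) free (array([ 453.717, -159.723,  -14.737]), np.float64(50.5))
oval (array([ 5.55151e+02, -5.41000e-01, -5.40000e-02]), np.float64(56.8))
oval (array([ 5.74101e+02,  1.37200e+01, -2.60000e-02]), np.float64(57.8))
oval (array([ 5.59213e+02, -4.22000e-01, -6.10000e-02]), np.float64(54.6))
ovalfree (array([ 5.61798e+02,  3.69000e-01, -5.70000e-02, -1.34470e+01]), np.float64(56.9))
done (array([464.207, 171.232,  -0.838]), np.float64(42.0))
(array([ 520.46662249, -398.69504181,   57.58305771])
[... 563 characters left out ...]
([ 515.995, -399.3  ]), np.float64(22.6)) large brim (array([ 518.941, -398.152]), np.float64(20.5)) free (array([ 518.427, -397.869,    3.016]), np.float64(20.8))
large top (array([ 526.746, -410.055]), np.float64(17.3)) large top (array([ 526.855, -390.799]), np.float64(14.2)) large top (array([ 526.667, -394.535]), np.float64(13.0)) free (array([ 526.416, -394.662,   -0.719]), np.float64(13.0))
oval (array([ 5.17614e+02, -4.14364e+02, -6.30000e-02]), np.float64(16.7))
oval (array([ 5.17631e+02, -4.11025e+02, -4.00000e-03]), np.float64(16.8))
oval (array([ 5.20349e+02, -3.96917e+02,  2.22000e-01]), np.float64(23.1))
oval (array([ 5.20352e+02, -3.96922e+02,  2.22000e-01]), np.float64(23.1))
```

```bash
cat > ov.py <<'E'
from h import *
def panel(c,shapes,ctr,h=36,w=44,f=6):
    r0,c0=int(round(ctr[0]))-h//2,int(round(ctr[1]))-w//2
    im=cv2.resize(c['pixels'][r0:r0+h,c0:c0+w,::-1],None,fx=f,fy=f,interpolation=cv2.INTER_CUBIC)
    for pts,x,y,z,th,col in shapes:
        C,S=np.cos(th),np.sin(th)
        P=np.c_[x+C*pts[:,0]-S*pts[:,1],y+S*pts[:,0]+C*pts[:,1],0*pts[:,0]+z]
        for r,q in proj(c,P): cv2.circle(im,(int((q-c0+.5)*f),int((r-r0+.5)*f)),1,col,-1)
    return im
E
python3 - <<'E'
from ov import *
t=cam('top');s=cam('scene')
B=[(23,17,658.3,161.4),(32,24,651,-166.7),(44,34,449.3,-169)]
rows=[]
for c in(t,s):
    rows.append(np.hstack([panel(c,[(circ(R),x,y,70,0,(0,0,255)),(circ(r),x,y,70,0,(0,255,0))],proj(c,[x,y,70])[0]) for R,r,x,y in B]))
cv2.imwrite('pics/burn.png',np.vstack(rows))
# mouth from dark region
for n,(R,r,x,y) in zip('sml',B):
    for c in(t,s):
        I=c['pixels'].astype(int).max(2)
        yy,xx=np.mgrid[:384,:512]; q=proj(c,[x,y,70])[0]
        near=((yy-q[0])**2+(xx-q[1])**2)<(r*0.31*1.25)**2
        m=(near&(I<110)).astype(np.uint8)
        # fill via convex hull
        h=cv2.convexHull(np.argwhere(m)[:,::-1].astype(np.int32)); M=cv2.moments(h)
        print(n,m.sum(),(M['m01']/M['m00']).__round__(2),(M['m10']/M['m00']).__round__(2),M['m00'],'->',atz(c,(M['m01']/M['m00'],M['m10']/M['m00']),70).round(1))
E
```

```text
s 51 132.36 169.33 59.0 -> [657.  160.5  70. ]
s 54 254.41 348.06 68.0 -> [659.9 160.2  70. ]
m 125 131.98 270.99 125.5 -> [ 650.4 -166.6   70. ]
m 137 242.49 227.55 143.0 -> [ 652.9 -167.5   70. ]
l 299 194.21 273.44 302.0 -> [ 449.3 -168.4   70. ]
l 239 188.27 235.2 263.5 -> [ 454.1 -168.2   70. ]
```

View pics/burn.png

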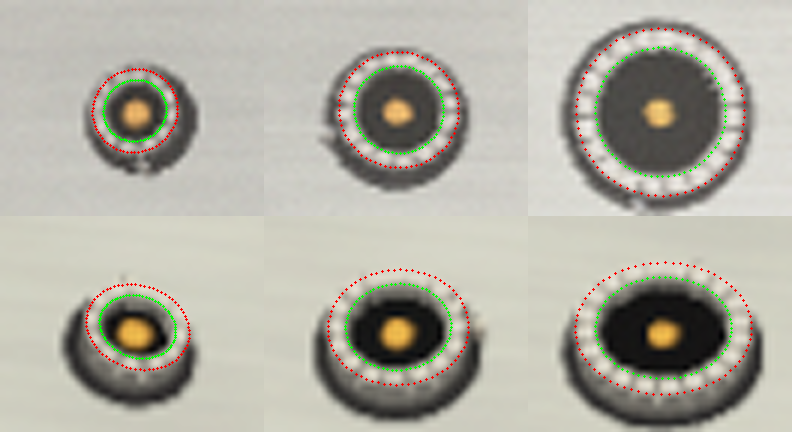

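The circles sit on the crown rims in both views, to about 1 mm. Now the oval burner and the stack.

```bash
python3 - <<'E'
from ov import *
t=cam('top');s=cam('scene')
# oval mouth via dark region PCA
for c in(t,s):
    I=c['pixels'].astype(int); q=proj(c,[559,7.9,70])[0]
    poly=proj(c,np.c_[stad(196,66)+[559,7.9],np.full(len(stad(196,66)),70)])[:,::-1]
    m0=np.zeros((384,512),np.uint8);cv2.fillPoly(m0,[cv2.convexHull(poly.astype(np.float32)).astype(np.int32)],1)
    m=((I.max(2)<110)&(m0>0)).astype(np.uint8)
    n,l,st,ce=cv2.connectedComponentsWithStats(m); k=1+st[1:,4].argmax()
    P=np.array([atz(c,p,70)[:2] for p in np.argwhere(l==k)])
    w,v=np.linalg.eigh(np.cov(P.T)); d=v[:,1]*np.sign(v[0,1])
    r=cv2.minAreaRect(P.astype(np.float32))
    print(len(P),P.mean(0).round(1),np.arctan2(d[1],d[0]).round(3),r)
G=(0,255,0);Rd=(0,0,255);Y=(0,255,255);Bl=(255,100,0)
bo=[(stad(188,60),559,7.9,70,-.045,Rd),(stad(176,48),559,7.9,70,-.045,G)]
st=[(circ(24),519.7,-400.5,62,0,Rd),(circ(33),519,-399,48,0,G),(circ(46),519,-398.1,24,0,Y),(stad(190,62),520.3,-397,14,.222,Bl)]
a=np.hstack([panel(t,bo,proj(t,[559,7.9,70])[0],72,36,7),panel(t,st,proj(t,[519,-399,30])[0],72,40,7)])
b=np.hstack([panel(s,bo,proj(s,[559,7.9,70])[0],72,36,7)])
b=np.hstack([a[:, :0],panel(s,st,proj(s,[519,-399,30])[0],72,38,7)])
cv2.imwrite('pics/ov.png',np.hstack([a,b]))
E
```

```text
677 [557.7   7.7] -0.05 ((558.5504150390625, 7.57647705078125), (44.61372756958008, 171.29977416992188), 89.32030487060547)
687 [564.6   6.8] -0.054 ((561.281982421875, 6.973533630371094), (44.656681060791016, 168.24180603027344), 86.79734802246094)
```

View pics/ov.png

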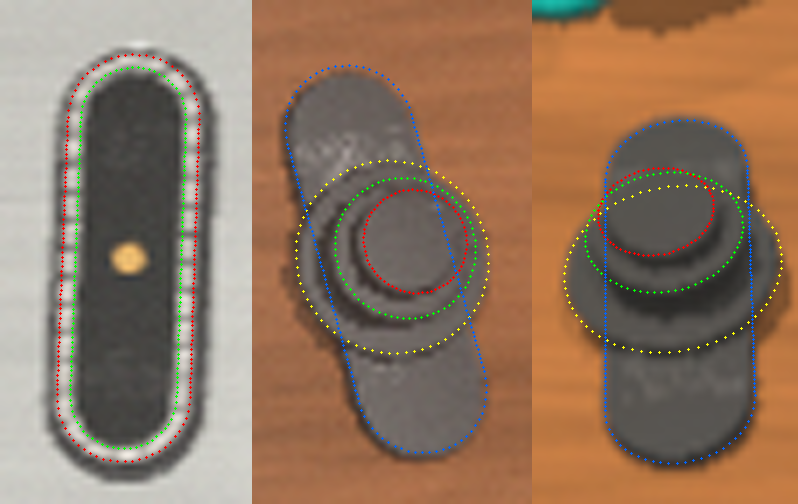

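Burners, oval burner (559.5, 7.6, yaw −0.05) and stack outlines all match. Moving over the stack, with the tool axes aligned to the world.

Emit:
{"name": "apply_moves", "arguments": {
  "rows": [
    {"hand":0.46,"delta_pos":[-375.1,87.2,126.3],"yaw":0.305},
    {"hand":0.46,"delta_pos":[-375.1,87.2,126.3],"yaw":0.305},
    {"hand":0.46,"delta_pos":[-375.1,87.2,126.3],"yaw":0.305},
    {"hand":0.46,"delta_pos":[-375.1,87.2,126.3],"yaw":0.305},
    {"hand":0.46,"delta_pos":[-375.1,87.2,126.3],"yaw":0.305},
    {"hand":0.46,"delta_pos":[-375.1,87.2,126.3],"yaw":0.305},
    {"hand":0.46,"delta_pos":[-375.1,87.2,126.3],"yaw":0.305},
    {"hand":0.46,"delta_pos":[-375.1,87.2,126.3],"yaw":0.305},
    {"hand":0.46,"delta_pos":[-375.1,87.2,126.3],"yaw":0.305},
    {"hand":0.46,"delta_pos":[-375.1,87.2,126.3],"yaw":0.305},
    {"hand":0.46,"delta_pos":[-375.1,87.2,126.3],"yaw":0.305},
    {"hand":0.46,"delta_pos":[-375.1,87.2,126.3],"yaw":0.305}
  ]
}}

```text
clock: 2.5
position: [520.8, -398.5, 128.7]
ee_rot: [-0.002, 1.0, 0.0, -0.001]
contact_force: [0.0, -0.9, 0.1]
gripper_width: 62.4
grasp_force: 0.0
```

```bash
python3 - <<'E'
from ov import *
t=cam('top');s=cam('scene')
st=read_state();p=st['position'];print(p)
q=[(np.array([[0,y] for y in (-31,31)]),p[0],p[1],z,0,(0,0,255) if z<p[2]-20 else (0,255,0)) for z in (p[2]-25,p[2]-17.5,p[2]-6)]
a=panel(s,q,proj(s,[520,-400,90])[0],66,60,9)
cv2.imwrite('pics/g1.png',a)
E
```

```text
[ 519.33996937 -400.1355162   130.13958621]
```

View pics/g1.png

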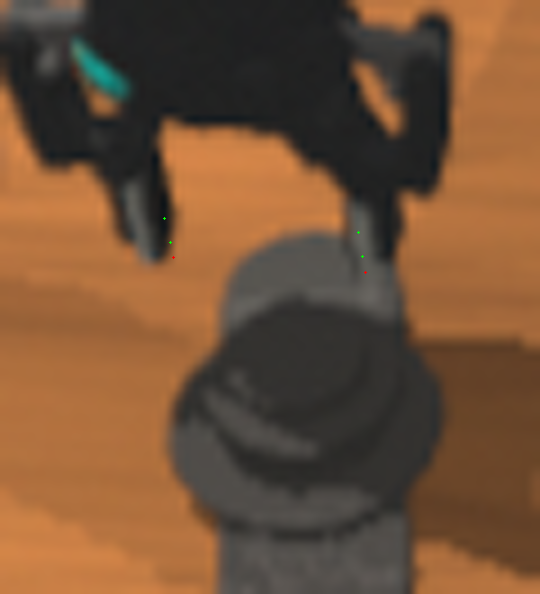

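Emit:
{"name": "apply_moves", "arguments": {
  "rows": [
    {"hand":0.46,"delta_pos":[0,0,30],"yaw":0},
    {"hand":0.46,"delta_pos":[0,0,50],"yaw":0},
    {"hand":0.46,"delta_pos":[0,0,57],"yaw":0},
    {"hand":0.46,"delta_pos":[0,0,57],"yaw":0},
    {"hand":0.46,"delta_pos":[0,0,57],"yaw":0}
  ]
}}

```text
clock: 3.02
position: [519.4, -401.0, 74.0]
ee_rot: [0.0, 1.0, -0.0, 0.0]
contact_force: [0.1, 0.6, -0.7]
gripper_width: 62.5
grasp_force: 0.0
```

Emit:
{"name": "apply_moves", "arguments": {
  "rows": [
    {"hand":0.0,"delta_pos":[0,0,0],"yaw":0},
    {"hand":0.0,"delta_pos":[0,0,0],"yaw":0},
    {"hand":-0.1,"delta_pos":[0,0,0],"yaw":0},
    {"hand":-0.1,"delta_pos":[0,0,0],"yaw":0},
    {"hand":-0.1,"delta_pos":[0,0,0],"yaw":0}
  ]
}}

```text
clock: 3.43
position: [520.7, -400.9, 75.5]
ee_rot: [-0.001, 1.0, -0.001, 0.002]
contact_force: [-1.3, 0.1, 6.4]
gripper_width: 45.2
grasp_force: 61.4
```

Emit:
{"name": "apply_moves", "arguments": {
  "rows": [
    {"hand":-0.3,"delta_pos":[0,0,-3],"yaw":0},
    {"hand":-0.3,"delta_pos":[0,0,-10],"yaw":0},
    {"hand":-0.3,"delta_pos":[0,0,-30],"yaw":0},
    {"hand":-0.3,"delta_pos":[0,0,-60],"yaw":0},
    {"hand":-0.3,"delta_pos":[0,0,-60],"yaw":0}
  ]
}}

```text
clock: 3.85
position: [522.5, -401.6, 139.4]
ee_rot: [-0.001, 1.0, -0.003, 0.004]
contact_force: [0.7, -0.3, 0.6]
gripper_width: 45.0
grasp_force: 61.4
```

```bash
python3 - <<'E'
from ov import *
t=cam('top');s=cam('scene')
st=read_state();print(st['position'],st['gripper_width'],st['grasp_force'],st['contact_force'])
p=[519.7,-400.2]
a=panel(s,[],proj(s,[520,-400,70])[0],72,52,8)
b=panel(t,[(circ(33),519,-399,48,0,(0,255,0)),(circ(46),519,-398.1,24,0,(0,255,255))],proj(t,[520,-400,50])[0],72,40,8)
cv2.imwrite('pics/g2.png',np.hstack([a,b]))
E
```

```text
[ 520.30785336 -399.96854403  134.77507182] 45.2995431504196 61.387163400650024 [-0.47509818  0.64236564 -1.21071615]
```

View pics/g2.png

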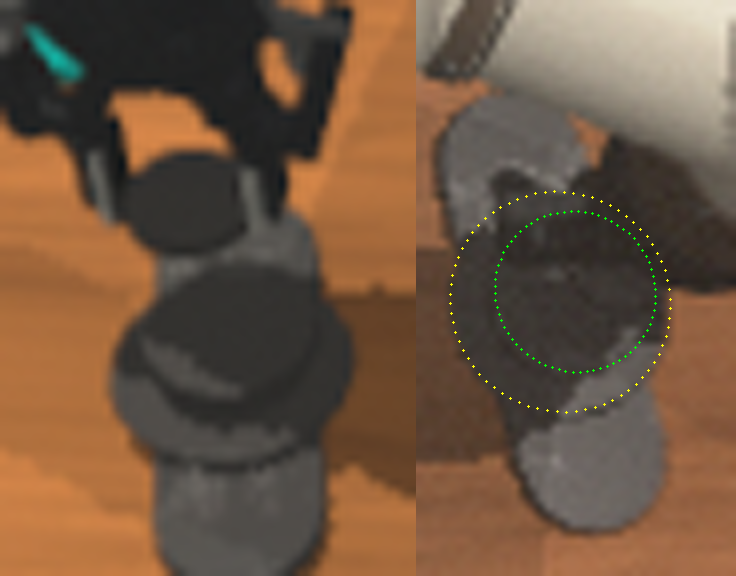

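The small cap is held level. Carrying it to burner_small.

Emit:
{"name": "apply_moves", "arguments": {
  "rows": [
    {"hand":-0.3,"delta_pos":[-138.6,561.4,0],"yaw":0},
    {"hand":-0.3,"delta_pos":[-138.6,561.4,0],"yaw":0},
    {"hand":-0.3,"delta_pos":[-138.6,561.4,0],"yaw":0},
    {"hand":-0.3,"delta_pos":[-138.6,561.4,0],"yaw":0},
    {"hand":-0.3,"delta_pos":[-138.6,561.4,0],"yaw":0},
    {"hand":-0.3,"delta_pos":[-138.6,561.4,0],"yaw":0},
    {"hand":-0.3,"delta_pos":[-138.6,561.4,0],"yaw":0},
    {"hand":-0.3,"delta_pos":[-138.6,561.4,0],"yaw":0},
    {"hand":-0.3,"delta_pos":[-138.6,561.4,0],"yaw":0},
    {"hand":-0.3,"delta_pos":[-138.6,561.4,0],"yaw":0},
    {"hand":-0.3,"delta_pos":[-138.6,561.4,0],"yaw":0},
    {"hand":-0.3,"delta_pos":[-138.6,561.4,0],"yaw":0}
  ]
}}

```text
clock: 4.95
position: [638.2, 87.6, 131.7]
ee_rot: [-0.0, 1.0, -0.0, -0.001]
contact_force: [0.5, -1.7, -0.8]
gripper_width: 45.1
grasp_force: 61.5
```

Emit:
{"name": "apply_moves", "arguments": {
  "rows": [
    {"hand":-0.3,"delta_pos":[-18.7,75.5,0],"yaw":0},
    {"hand":-0.3,"delta_pos":[-18.7,75.5,0],"yaw":0},
    {"hand":-0.3,"delta_pos":[-18.7,75.5,15],"yaw":0},
    {"hand":-0.3,"delta_pos":[-18.7,75.5,15],"yaw":0},
    {"hand":-0.3,"delta_pos":[-18.7,75.5,15],"yaw":0}
  ]
}}

```text
clock: 5.37
position: [656.0, 160.8, 115.6]
ee_rot: [-0.001, 1.0, -0.001, -0.003]
contact_force: [-0.7, 0.3, -0.7]
gripper_width: 45.2
grasp_force: 61.5
```

```bash
python3 - <<'E'
from ov import *
P=[]
for i in range(4):
    t=cam('top');s=cam('scene');P.append(read_state()['position'])
P=np.array(P);print(P.mean(0).round(1),P.std(0).round(1))
z=118-27+14;x,y=P.mean(0)[:2]
sh=[(circ(24),x,y,z,0,(0,0,255)),(circ(23),658.3,161.2,70,0,(0,255,0))]
q=[x,y,85]
cv2.imwrite('pics/g3.png',np.hstack([panel(s,sh,proj(s,q)[0],60,40,9),panel(t,sh,proj(t,q)[0],60,40,9)]))
E
```

```text
[657.7 160.1 118.4] [0.3 0.2 0.4]
```

View pics/g3.png

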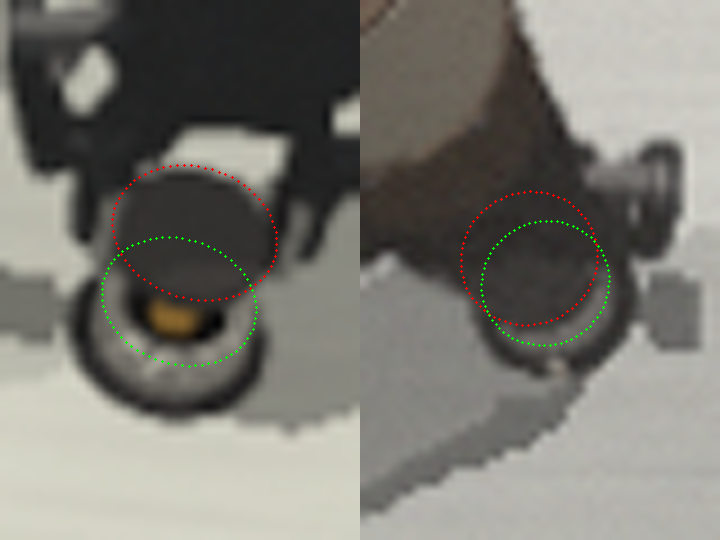

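Emit:
{"name": "apply_moves", "arguments": {
  "rows": [
    {"hand":-0.3,"delta_pos":[-0.6,1,12],"yaw":0},
    {"hand":-0.3,"delta_pos":[-0.6,1,20],"yaw":0},
    {"hand":-0.3,"delta_pos":[-0.6,1,23],"yaw":0},
    {"hand":-0.3,"delta_pos":[-0.6,1,23],"yaw":0},
    {"hand":-0.3,"delta_pos":[-0.6,1,23],"yaw":0}
  ]
}}

```text
clock: 6.18
position: [658.0, 162.1, 94.2]
ee_rot: [-0.0, 1.0, -0.0, -0.001]
contact_force: [0.8, -0.1, -0.2]
gripper_width: 45.6
grasp_force: 61.5
```

Emit:
{"name": "apply_moves", "arguments": {
  "rows": [
    {"hand":-0.3,"delta_pos":[0,0,1],"yaw":0},
    {"hand":-0.3,"delta_pos":[0,0,2],"yaw":0},
    {"hand":-0.3,"delta_pos":[0,0,2],"yaw":0},
    {"hand":-0.3,"delta_pos":[0,0,2],"yaw":0}
  ]
}}

```text
clock: 6.52
position: [658.3, 162.2, 93.5]
ee_rot: [-0.0, 1.0, 0.0, 0.0]
contact_force: [-2.6, -0.3, 4.2]
gripper_width: 45.2
grasp_force: 62.0
```

Contact right at the expected height. Releasing and retreating.

Emit:
{"name": "apply_moves", "arguments": {
  "rows": [
    {"hand":0.3,"delta_pos":[0,0,0],"yaw":0},
    {"hand":0.5,"delta_pos":[0,0,0],"yaw":0},
    {"hand":0.5,"delta_pos":[0,0,0],"yaw":0},
    {"hand":0.8,"delta_pos":[0,0,-15],"yaw":0},
    {"hand":0.8,"delta_pos":[0,0,-45],"yaw":0},
    {"hand":0.8,"delta_pos":[139,-281,-45],"yaw":0},
    {"hand":0.8,"delta_pos":[139,-281,-45],"yaw":0},
    {"hand":0.8,"delta_pos":[139,-281,-45],"yaw":0},
    {"hand":0.8,"delta_pos":[139,-281,-45],"yaw":0},
    {"hand":0.8,"delta_pos":[139,-281,-45],"yaw":0},
    {"hand":0.8,"delta_pos":[139,-281,-45],"yaw":0},
    {"hand":0.8,"delta_pos":[139,-281,-45],"yaw":0}
  ]
}}

```text
clock: 7.52
position: [528.1, -100.9, 138.1]
ee_rot: [-0.001, 1.0, -0.0, 0.0]
contact_force: [-0.2, -1.2, 0.0]
gripper_width: 76.8
grasp_force: 0.0
```

```bash
python3 - <<'E'
from ov import *
t=cam('top');s=cam('scene');print(read_state()['position'])
print('small',fit([t,s],[(circ(24),80)],(658,161),rng=4), fit([t],[(circ(24),80)],(658,161),rng=4),fit([s],[(circ(24),80)],(658,161),rng=4))
sh=[(circ(24),658.3,161.3,80,0,(0,0,255))]
sm=[(circ(33),519,-399,48,0,(0,255,0))]
print('medium',fit([t,s],[(circ(33),48)],(519,-400),rng=6))
print('brim',fit([t,s],[(circ(46),24)],(519,-399),rng=6))
q=[658,161,80];k=[519,-399,35]
cv2.imwrite('pics/g4.png',np.vstack([np.hstack([panel(c,sh,proj(c,q)[0],40,40,7),panel(c,sm,proj(c,k)[0],40,40,7)]) for c in (t,s)]))
E
```

```text
[ 525.8087214 -103.3763144  137.796538 ]
small (array([656.348, 161.834]), np.float64(42.1)) (array([655.87 , 162.855]), np.float64(43.2)) (array([661.135, 159.912]), np.float64(45.6))
medium (array([ 519.526, -400.174]), np.float64(15.9))
brim (array([ 519.956, -397.679]), np.float64(21.0))
```

View pics/g4.png

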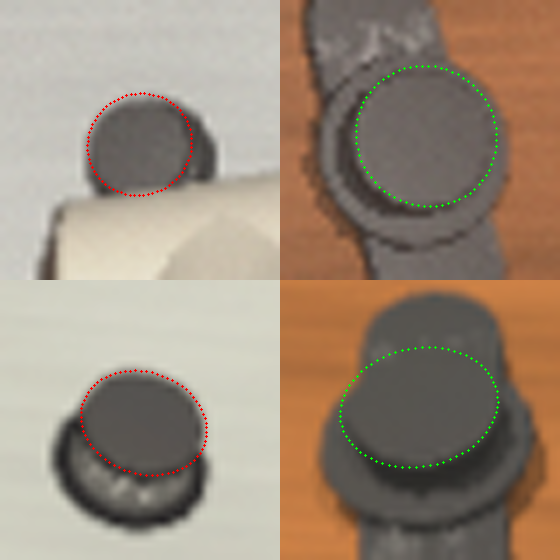

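Small is seated and centred. Now the medium cap at (519.5, −400).

Emit:
{"name": "apply_moves", "arguments": {
  "rows": [
    {"hand":0.8,"delta_pos":[6.3,-296.6,0],"yaw":0},
    {"hand":0.8,"delta_pos":[6.3,-296.6,0],"yaw":0},
    {"hand":0.8,"delta_pos":[6.3,-296.6,0],"yaw":0},
    {"hand":0.8,"delta_pos":[6.3,-296.6,0],"yaw":0},
    {"hand":0.8,"delta_pos":[6.3,-296.6,0],"yaw":0},
    {"hand":0.8,"delta_pos":[6.3,-296.6,0],"yaw":0},
    {"hand":0.8,"delta_pos":[6.3,-296.6,0],"yaw":0},
    {"hand":0.8,"delta_pos":[6.3,-296.6,0],"yaw":0},
    {"hand":0.8,"delta_pos":[6.3,-296.6,30],"yaw":0},
    {"hand":0.8,"delta_pos":[6.3,-296.6,40],"yaw":0},
    {"hand":0.8,"delta_pos":[6.3,-296.6,40],"yaw":0},
    {"hand":0.8,"delta_pos":[6.3,-296.6,40],"yaw":0}
  ]
}}

```text
clock: 8.62
position: [523.1, -395.2, 97.3]
ee_rot: [-0.001, 1.0, 0.0, -0.001]
contact_force: [0.2, -0.4, 0.2]
gripper_width: 76.7
grasp_force: 0.0
```

```bash
python3 - <<'E'
from h import *
P=[]
for i in range(4): cam('top');P.append(read_state()['position'])
print(np.mean(P,0).round(1))
E
```

```text
[ 524.1 -395.6   99.2]
```

Emit:
{"name": "apply_moves", "arguments": {
  "rows": [
    {"hand":0.8,"delta_pos":[4.6,-4.5,0],"yaw":0},
    {"hand":0.8,"delta_pos":[4.6,-4.5,20],"yaw":0},
    {"hand":0.8,"delta_pos":[4.6,-4.5,35],"yaw":0},
    {"hand":0.8,"delta_pos":[4.6,-4.5,42],"yaw":0},
    {"hand":0.8,"delta_pos":[4.6,-4.5,42],"yaw":0},
    {"hand":0.8,"delta_pos":[4.6,-4.5,42],"yaw":0},
    {"hand":0.45,"delta_pos":[4.6,-4.5,42],"yaw":0},
    {"hand":0.45,"delta_pos":[4.6,-4.5,42],"yaw":0},
    {"hand":0.2,"delta_pos":[4.6,-4.5,42],"yaw":0},
    {"hand":0.2,"delta_pos":[4.6,-4.5,42],"yaw":0},
    {"hand":0.2,"delta_pos":[4.6,-4.5,42],"yaw":0}
  ]
}}

```text
clock: 9.73
position: [519.6, -401.0, 58.0]
ee_rot: [-0.001, 1.0, -0.001, 0.001]
contact_force: [0.2, 1.0, 6.2]
gripper_width: 63.6
grasp_force: 66.3
```

```bash
python3 - <<'E'
from h import *
P=[]
for i in range(3): cam('top');P.append(read_state()['position'])
print(np.mean(P,0).round(1),read_state()['contact_force'])
E
```

```text
[ 519.6 -401.    58. ] [0.42864907 0.74081575 6.38506815]
```

Emit:
{"name": "apply_moves", "arguments": {
  "rows": [
    {"hand":0.1,"delta_pos":[0,0,-3],"yaw":0},
    {"hand":0.1,"delta_pos":[0,0,-15],"yaw":0},
    {"hand":0.1,"delta_pos":[0,0,-50],"yaw":0},
    {"hand":0.1,"delta_pos":[-131.4,234,-60],"yaw":0},
    {"hand":0.1,"delta_pos":[-131.4,234,-60],"yaw":0},
    {"hand":0.1,"delta_pos":[-131.4,234,-60],"yaw":0},
    {"hand":0.1,"delta_pos":[-131.4,234,-60],"yaw":0},
    {"hand":0.1,"delta_pos":[-131.4,234,-60],"yaw":0},
    {"hand":0.1,"delta_pos":[-131.4,234,-60],"yaw":0},
    {"hand":0.1,"delta_pos":[-131.4,234,-60],"yaw":0},
    {"hand":0.1,"delta_pos":[-131.4,234,-60],"yaw":0},
    {"hand":0.1,"delta_pos":[-131.4,234,-60],"yaw":0}
  ]
}}

```text
clock: 10.88
position: [650.0, -165.0, 116.1]
ee_rot: [-0.002, 1.0, 0.0, -0.0]
contact_force: [0.3, 0.3, -1.7]
gripper_width: 63.0
grasp_force: 66.5
```

```bash
python3 - <<'E'
from h import *
P=[]
for i in range(5): cam('top');P.append(read_state()['position'])
print(np.round(P,1),np.mean(P[1:],0).round(1),read_state()['gripper_width'])
E
```

```text
[[ 649.3 -166.2  115.9]
 [ 649.  -167.   115.9]
 [ 648.9 -167.4  115.9]
 [ 648.9 -167.7  116. ]
 [ 649.  -167.8  116. ]] [ 648.9 -167.5  116. ] 63.38007240281096
```

Emit:
{"name": "apply_moves", "arguments": {
  "rows": [
    {"hand":0.1,"delta_pos":[-2,0.9,12],"yaw":0},
    {"hand":0.1,"delta_pos":[-2,0.9,20],"yaw":0},
    {"hand":0.1,"delta_pos":[-2,0.9,24],"yaw":0},
    {"hand":0.1,"delta_pos":[-2,0.9,24],"yaw":0},
    {"hand":0.1,"delta_pos":[-2,0.9,25],"yaw":0},
    {"hand":0.1,"delta_pos":[-2,0.9,25],"yaw":0},
    {"hand":0.1,"delta_pos":[-2,0.9,25],"yaw":0}
  ]
}}

```text
clock: 11.72
position: [651.7, -165.5, 90.8]
ee_rot: [-0.0, 1.0, 0.0, -0.0]
contact_force: [-0.1, -0.1, -1.4]
gripper_width: 63.7
grasp_force: 66.5
```

Emit:
{"name": "apply_moves", "arguments": {
  "rows": [
    {"hand":0.1,"delta_pos":[0,-0.5,1],"yaw":0},
    {"hand":0.1,"delta_pos":[0,-0.5,1.5],"yaw":0},
    {"hand":0.1,"delta_pos":[0,-0.5,1.5],"yaw":0},
    {"hand":0.1,"delta_pos":[0,-0.5,1.5],"yaw":0}
  ]
}}

```text
clock: 12.05
position: [652.0, -166.0, 90.1]
ee_rot: [-0.0, 1.0, -0.0, 0.0]
contact_force: [-0.7, 0.8, 1.4]
gripper_width: 63.4
grasp_force: 66.7
```

Emit:
{"name": "apply_moves", "arguments": {
  "rows": [
    {"hand":0.6,"delta_pos":[0,0,0],"yaw":0},
    {"hand":0.8,"delta_pos":[0,0,0],"yaw":0},
    {"hand":0.8,"delta_pos":[0,0,0],"yaw":0},
    {"hand":0.8,"delta_pos":[0,0,-15],"yaw":0},
    {"hand":0.8,"delta_pos":[0,0,-45],"yaw":0},
    {"hand":0.8,"delta_pos":[132,66,-45],"yaw":0},
    {"hand":0.8,"delta_pos":[132,66,-45],"yaw":0},
    {"hand":0.8,"delta_pos":[132,66,-45],"yaw":0},
    {"hand":0.8,"delta_pos":[132,66,-45],"yaw":0}
  ]
}}

```text
clock: 12.8
position: [515.5, -99.2, 134.4]
ee_rot: [-0.0, 1.0, 0.0, -0.001]
contact_force: [-0.3, 0.3, 0.1]
gripper_width: 76.8
grasp_force: 0.0
```

```bash
python3 - <<'E'
from ov import *
t=cam('top');s=cam('scene')
for i in range(5): cam('top')
print(read_state()['position'])
sh=[(circ(33),651.2,-167,80,0,(0,0,255))]
r=fit([t,s],[(circ(46),24),(circ(29),34)],(519,-399),rng=5);print('large',r,fit([t,s],[(circ(29),34)],(519,-399),rng=5))
print('medium',fit([t,s],[(circ(33),80)],(651,-167),rng=4))
print('oval',fit([t,s],[(stad(190,62),14)],(520,-397),rng=4,th0=.22))
x,y=r[0]
sm=[(circ(46),x,y,24,0,(0,255,255)),(circ(29),x,y,34,0,(0,255,0))]
q=[651,-167,80];k=[519,-399,35]
cv2.imwrite('pics/g5.png',np.vstack([np.hstack([panel(c,sh,proj(c,q)[0],40,40,7),panel(c,sm,proj(c,k)[0],40,40,7)]) for c in (t,s)]))
E
```

```text
[ 520.99112095 -100.38334186  134.57819921]
large (array([ 514.779, -399.999]), np.float64(14.8)) (array([ 513.354, -395.928]), np.float64(9.6))
medium (array([ 652.183, -165.624]), np.float64(39.0))
oval (array([ 5.20392e+02, -3.97057e+02,  2.25000e-01]), np.float64(22.0))
```

View pics/g5.png

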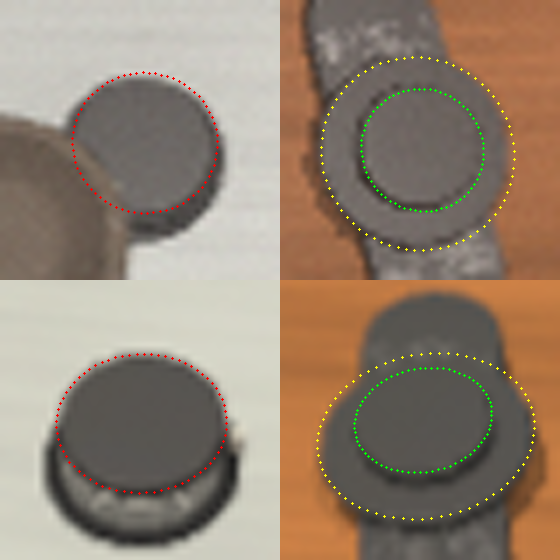

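Medium is seated. One more numeric check of the large cap's centre.

```bash
python3 - <<'E'
from h import *
t=cam('top');s=cam('scene')
for cs in([t],[s],[t,s]): print([fit(cs,[o],(518,-399),rng=4) for o in((circ(46),24),(circ(46),22),(circ(29),34))])
for x in range(510,526,2): print(x,[round(score(c,grad(c),circ(46),x,-398.5,24),1) for c in(t,s)],[round(score(c,grad(c),circ(29),x,-398.5,34),1) for c in(t,s)])
E
```

```text
[(array([ 516.195, -399.719]), np.float64(20.0)), (array([ 516.531, -400.121]), np.float64(20.1)), (array([ 513.592, -394.803]), np.float64(12.0))]
[(array([ 516.361, -399.276]), np.float64(23.0)), (array([ 514.747, -399.998]), np.float64(23.0)), (array([ 530.3  , -413.795]), np.float64(14.7))]
[(array([ 516.24 , -399.277]), np.float64(21.5)), (array([ 515.688, -399.821]), np.float64(21.3)), (array([ 513.35 , -395.899]), np.float64(9.4))]
510 [np.float64(15.6), np.float64(16.9)] [np.float64(8.9), np.float64(6.8)]
512 [np.float64(17.6), np.float64(19.3)] [np.float64(10.4), np.float64(7.7)]
514 [np.float64(19.3), np.float64(21.4)] [np.float64(9.8), np.float64(8.0)]
516 [np.float64(19.8), np.float64(22.6)] [np.float64(7.4), np.float64(7.1)]
518 [np.float64(19.7), np.float64(22.4)] [np.float64(8.1), np.float64(5.3)]
520 [np.float64(18.8), np.float64(22.1)] [np.float64(10.1), np.float64(5.4)]
522 [np.float64(16.7), np.float64(22.3)] [np.float64(9.3), np.float64(7.2)]
524 [np.float64(14.7), np.float64(21.7)] [np.float64(7.2), np.float64(8.3)]
```

Emit:
{"name": "apply_moves", "arguments": {
  "rows": [
    {"hand":0.55,"delta_pos":[4.7,-298.9,0],"yaw":0},
    {"hand":0.55,"delta_pos":[4.7,-298.9,0],"yaw":0},
    {"hand":0.55,"delta_pos":[4.7,-298.9,0],"yaw":0},
    {"hand":0.55,"delta_pos":[4.7,-298.9,0],"yaw":0},
    {"hand":0.55,"delta_pos":[4.7,-298.9,0],"yaw":0},
    {"hand":0.55,"delta_pos":[4.7,-298.9,0],"yaw":0},
    {"hand":0.55,"delta_pos":[4.7,-298.9,0],"yaw":0},
    {"hand":0.55,"delta_pos":[4.7,-298.9,20],"yaw":0},
    {"hand":0.55,"delta_pos":[4.7,-298.9,50],"yaw":0},
    {"hand":0.55,"delta_pos":[4.7,-298.9,60],"yaw":0},
    {"hand":0.55,"delta_pos":[4.7,-298.9,60],"yaw":0},
    {"hand":0.55,"delta_pos":[4.7,-298.9,60],"yaw":0}
  ]
}}

```text
clock: 14.25
position: [515.3, -399.0, 74.1]
ee_rot: [-0.001, 1.0, 0.0, -0.001]
contact_force: [0.5, -0.2, 1.1]
gripper_width: 66.4
grasp_force: 0.0
```

```bash
python3 - <<'E'
from h import *
for i in range(5): s=cam('scene')
st=read_state();print(st['position'],st['contact_force'],st['gripper_width'])
from ov import panel
x,y,z=st['position']
q=[(np.array([[11,-32.7],[11,32.7]]),x,y,z-o,0,c) for o,c in((25,(0,0,255)),(18,(0,255,0)))]
cv2.imwrite('pics/g6.png',panel(s,q,proj(s,[516,-399,50])[0],56,60,10))
E
```

```text
[ 516.29445459 -398.89837252   76.28685398] [0.19064074 0.12058375 0.27454985] 66.03293640235594
```

View pics/g6.png

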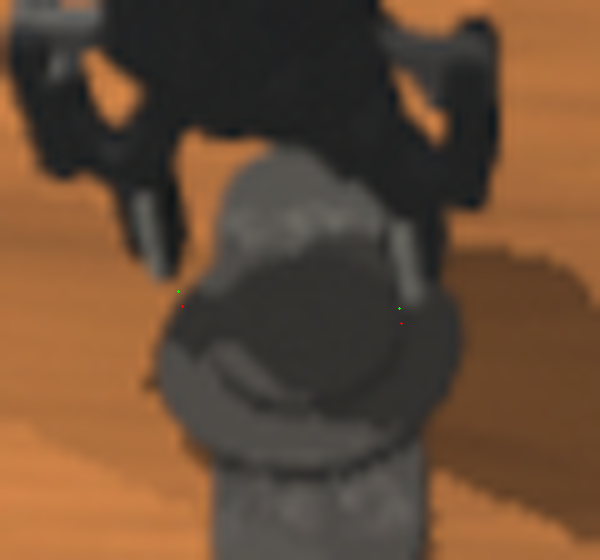

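The tips stand about 16–18 mm ahead at this opening, so I descend to TCP z ≈ 44, which puts the tips just above the brim.

Emit:
{"name": "apply_moves", "arguments": {
  "rows": [
    {"hand":0.55,"delta_pos":[0,-0.4,15],"yaw":0},
    {"hand":0.55,"delta_pos":[0,-0.4,27],"yaw":0},
    {"hand":0.55,"delta_pos":[0,-0.4,32],"yaw":0},
    {"hand":0.55,"delta_pos":[0,-0.4,32],"yaw":0},
    {"hand":0.55,"delta_pos":[0,-0.4,32],"yaw":0},
    {"hand":0.55,"delta_pos":[0,-0.4,32],"yaw":0}
  ]
}}

```text
clock: 15.0
position: [515.3, -399.3, 42.5]
ee_rot: [-0.0, 1.0, -0.0, 0.0]
contact_force: [0.9, -0.1, 0.3]
gripper_width: 66.3
grasp_force: 0.2
```

Emit:
{"name": "apply_moves", "arguments": {
  "rows": [
    {"hand":0.3,"delta_pos":[0,0,0],"yaw":0},
    {"hand":0.2,"delta_pos":[0,0,0],"yaw":0},
    {"hand":0.0,"delta_pos":[0,0,0],"yaw":0},
    {"hand":0.0,"delta_pos":[0,0,0],"yaw":0},
    {"hand":0.0,"delta_pos":[0,0,0],"yaw":0},
    {"hand":0.0,"delta_pos":[0,0,0],"yaw":0}
  ]
}}

```text
clock: 15.5
position: [516.1, -399.5, 45.2]
ee_rot: [-0.001, 1.0, -0.001, 0.001]
contact_force: [-0.9, 3.5, 11.3]
gripper_width: 55.3
grasp_force: 64.4
```

Emit:
{"name": "apply_moves", "arguments": {
  "rows": [
    {"hand":0.0,"delta_pos":[0,0,-3],"yaw":0},
    {"hand":0.0,"delta_pos":[0,0,-12],"yaw":0},
    {"hand":0.0,"delta_pos":[0,0,-40],"yaw":0},
    {"hand":0.0,"delta_pos":[0,0,-75],"yaw":0},
    {"hand":0.0,"delta_pos":[66.7,230.8,-75],"yaw":0},
    {"hand":0.0,"delta_pos":[66.7,230.8,-75],"yaw":0},
    {"hand":0.0,"delta_pos":[66.7,230.8,-75],"yaw":0},
    {"hand":0.0,"delta_pos":[66.7,230.8,-75],"yaw":0},
    {"hand":0.0,"delta_pos":[66.7,230.8,-75],"yaw":0},
    {"hand":0.0,"delta_pos":[66.7,230.8,-75],"yaw":0},
    {"hand":0.0,"delta_pos":[66.7,230.8,-75],"yaw":0},
    {"hand":0.0,"delta_pos":[66.7,230.8,-75],"yaw":0}
  ]
}}

```text
clock: 16.5
position: [447.8, -167.3, 117.8]
ee_rot: [-0.002, 1.0, 0.0, -0.0]
contact_force: [0.4, -0.2, -2.5]
gripper_width: 55.5
grasp_force: 65.5
```

```bash
python3 - <<'E'
from ov import *
for i in range(5): s=cam('scene')
st=read_state();print(st['position'],st['contact_force'],st['gripper_width'])
x,y,z=st['position']
q=[(circ(46),x,y,z-31+10,0,(0,255,255)),(circ(44),449.4,-168.7,70,0,(0,255,0))]
cv2.imwrite('pics/g7.png',panel(s,q,proj(s,[450,-168,90])[0],60,60,9))
E
```

```text
[ 448.61113842 -169.55308314  117.31652243] [ 0.53813766 -0.39542128 -3.17073883] 55.012791749875504
```

View pics/g7.png

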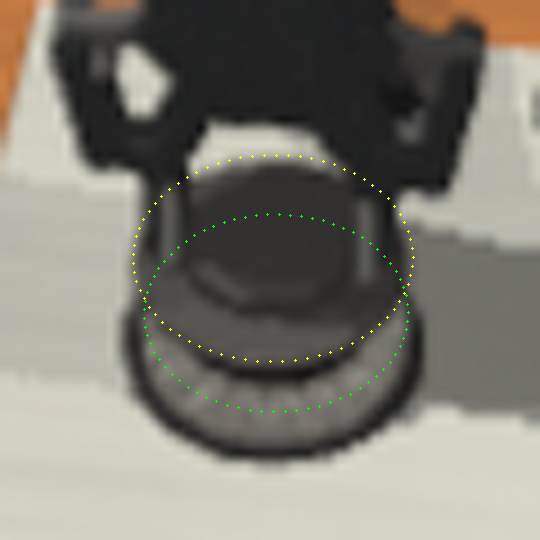

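Emit:
{"name": "apply_moves", "arguments": {
  "rows": [
    {"hand":0.0,"delta_pos":[-1.2,0.9,8],"yaw":0},
    {"hand":0.0,"delta_pos":[-1.2,0.9,16],"yaw":0},
    {"hand":0.0,"delta_pos":[-1.2,0.9,19],"yaw":0},
    {"hand":0.0,"delta_pos":[-1.2,0.9,19],"yaw":0},
    {"hand":0.0,"delta_pos":[-1.2,0.9,20],"yaw":0},
    {"hand":0.0,"delta_pos":[-1.2,0.9,20],"yaw":0},
    {"hand":0.0,"delta_pos":[-1.2,0.9,20],"yaw":0}
  ]
}}

```text
clock: 17.33
position: [449.5, -167.8, 97.3]
ee_rot: [-0.0, 1.0, 0.0, -0.0]
contact_force: [0.8, 0.8, -2.6]
gripper_width: 55.7
grasp_force: 65.7
```

Emit:
{"name": "apply_moves", "arguments": {
  "rows": [
    {"hand":0.0,"delta_pos":[0,0,1],"yaw":0},
    {"hand":0.0,"delta_pos":[0,0,1],"yaw":0},
    {"hand":0.0,"delta_pos":[0,0,2],"yaw":0},
    {"hand":0.0,"delta_pos":[0,0,2],"yaw":0},
    {"hand":0.0,"delta_pos":[0,0,2],"yaw":0}
  ]
}}

```text
clock: 17.75
position: [449.5, -167.8, 97.2]
ee_rot: [-0.001, 1.0, -0.0, 0.0]
contact_force: [-4.2, 2.3, 11.4]
gripper_width: 55.2
grasp_force: 69.7
```

Emit:
{"name": "apply_moves", "arguments": {
  "rows": [
    {"hand":0.4,"delta_pos":[0,0,0],"yaw":0},
    {"hand":0.6,"delta_pos":[0,0,0],"yaw":0},
    {"hand":0.6,"delta_pos":[0,0,0],"yaw":0},
    {"hand":0.7,"delta_pos":[0,0,-15],"yaw":0},
    {"hand":0.8,"delta_pos":[0,0,-50],"yaw":0},
    {"hand":0.8,"delta_pos":[-70,240,-50],"yaw":0},
    {"hand":0.8,"delta_pos":[-70,240,-50],"yaw":0},
    {"hand":0.8,"delta_pos":[-70,240,-50],"yaw":0},
    {"hand":0.8,"delta_pos":[-70,240,-50],"yaw":0},
    {"hand":0.8,"delta_pos":[-70,240,-50],"yaw":0},
    {"hand":0.8,"delta_pos":[-70,240,-50],"yaw":0},
    {"hand":0.8,"delta_pos":[-70,240,-50],"yaw":0}
  ]
}}

```text
clock: 18.75
position: [522.5, 78.2, 145.8]
ee_rot: [-0.004, 1.0, 0.001, 0.002]
contact_force: [1.0, -0.3, 0.6]
gripper_width: 76.5
grasp_force: 0.0
```

```bash
python3 - <<'E'
from ov import *
t=cam('top');s=cam('scene')
for i in range(5): cam('top')
print(read_state()['position'])
print('large',fit([t,s],[(circ(46),76),(circ(29),86)],(450,-168.5),rng=4),fit([t,s],[(circ(46),76)],(450,-168.5),rng=4))
for cs in([t],[s],[t,s]):print('oval',fit(cs,[(stad(190,62),14)],(520,-397),rng=4,th0=.22))
x,y,th=fit([t,s],[(stad(190,62),14)],(520,-397),rng=4,th0=.22)[0]
R=(0,0,255)
def row(c): return np.hstack([panel(c,[(circ(46),450,-168.5,76,0,R)],proj(c,[450,-168,76])[0],72,44,7),panel(c,[(stad(190,62),x,y,14,th,R)],proj(c,[x,y,14])[0],72,44,7)])
cv2.imwrite('pics/g8.png',cv2.resize(np.hstack([row(t),row(s)]),None,fx=.64,fy=.64,interpolation=cv2.INTER_AREA))
E
```

```text
[519.01396482  71.08151416 145.41937341]
large (array([ 447.617, -169.176]), np.float64(25.4)) (array([ 453.49 , -167.655]), np.float64(40.2))
oval (array([ 5.18043e+02, -3.96979e+02,  2.38000e-01]), np.float64(23.5))
oval (array([ 5.22361e+02, -3.96515e+02,  2.23000e-01]), np.float64(37.7))
oval (array([ 5.20177e+02, -3.97059e+02,  2.24000e-01]), np.float64(30.1))
```

View pics/g8.png

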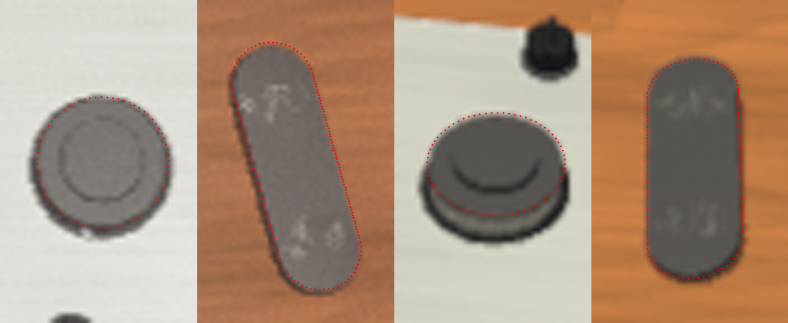

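Emit:
{"name": "apply_moves", "arguments": {
  "rows": [
    {"hand":0.7,"delta_pos":[-1.2,-468.1,0],"yaw":-0.226},
    {"hand":0.7,"delta_pos":[-1.2,-468.1,0],"yaw":-0.226},
    {"hand":0.7,"delta_pos":[-1.2,-468.1,0],"yaw":-0.226},
    {"hand":0.7,"delta_pos":[-1.2,-468.1,0],"yaw":-0.226},
    {"hand":0.7,"delta_pos":[-1.2,-468.1,0],"yaw":-0.226},
    {"hand":0.7,"delta_pos":[-1.2,-468.1,0],"yaw":-0.226},
    {"hand":0.7,"delta_pos":[-1.2,-468.1,0],"yaw":-0.226},
    {"hand":0.7,"delta_pos":[-1.2,-468.1,0],"yaw":-0.226},
    {"hand":0.7,"delta_pos":[-1.2,-468.1,0],"yaw":-0.226},
    {"hand":0.7,"delta_pos":[-1.2,-468.1,0],"yaw":-0.226},
    {"hand":0.7,"delta_pos":[-1.2,-468.1,0],"yaw":-0.226},
    {"hand":0.7,"delta_pos":[-1.2,-468.1,0],"yaw":-0.226}
  ]
}}

```text
clock: 20.1
position: [519.2, -401.6, 145.3]
ee_rot: [-0.11, 0.994, -0.001, 0.0]
contact_force: [1.8, -0.2, 0.2]
gripper_width: 72.4
grasp_force: 0.0
```

```bash
cat > pose.py <<'E'
import sys
from h import *
from scipy.spatial.transform import Rotation as R
for i in range(6): cam('top')
st=read_state();M=R.from_quat(st['ee_rot']).as_matrix()
g=[float(a) for a in sys.argv[1:]]
yaw=np.arctan2(M[1,1],M[0,1])-np.pi/2
print(st['position'].round(1),'yaw world',yaw.round(3),'tool delta',(M.T@(np.array(g[:3])-st['position'])).round(1),st['gripper_width'],st['contact_force'].round(1))
E
python3 pose.py 520.2 -397 70
```

```text
[ 520.5 -395.2  145.6] yaw world 0.227 tool delta [ 0.6 -1.8 75.6] 72.53686247311347 [-0.   0.  -0.9]
```

Emit:
{"name": "apply_moves", "arguments": {
  "rows": [
    {"hand":0.7,"delta_pos":[0.5,-1.8,40],"yaw":0},
    {"hand":0.7,"delta_pos":[0.5,-1.8,80],"yaw":0},
    {"hand":0.7,"delta_pos":[0.5,-1.8,105],"yaw":0},
    {"hand":0.7,"delta_pos":[0.5,-1.8,117],"yaw":0},
    {"hand":0.7,"delta_pos":[0.5,-1.8,122.5],"yaw":0},
    {"hand":0.7,"delta_pos":[0.5,-1.8,122.5],"yaw":0},
    {"hand":0.7,"delta_pos":[0.5,-1.8,122.5],"yaw":0},
    {"hand":0.7,"delta_pos":[0.5,-1.8,122.5],"yaw":0}
  ]
}}

```text
clock: 21.07
position: [522.3, -398.1, 25.3]
ee_rot: [-0.114, 0.994, -0.001, 0.002]
contact_force: [-0.1, 0.1, 0.6]
gripper_width: 72.5
grasp_force: 0.0
```

Emit:
{"name": "apply_moves", "arguments": {
  "rows": [
    {"hand":0.4,"delta_pos":[0,0,0],"yaw":0},
    {"hand":0.3,"delta_pos":[0,0,0],"yaw":0},
    {"hand":0.1,"delta_pos":[0,0,0],"yaw":0},
    {"hand":0.1,"delta_pos":[0,0,0],"yaw":0},
    {"hand":0.1,"delta_pos":[0,0,0],"yaw":0},
    {"hand":0.1,"delta_pos":[0,0,0],"yaw":0}
  ]
}}

```text
clock: 21.57
position: [522.1, -398.1, 25.6]
ee_rot: [-0.113, 0.994, -0.001, 0.002]
contact_force: [-0.4, 2.0, 7.0]
gripper_width: 60.1
grasp_force: 66.4
```

```bash
python3 pose.py 520.2 -397 24
```

```text
[ 522.1 -398.1   25.6] yaw world 0.227 tool delta [1.6 1.5 1.6] 59.853734918611345 [-0.1  1.4  6.7]
```

Emit:
{"name": "apply_moves", "arguments": {
  "rows": [
    {"hand":0.1,"delta_pos":[0,0,-3],"yaw":0},
    {"hand":0.1,"delta_pos":[0,0,-12],"yaw":0},
    {"hand":0.1,"delta_pos":[0,0,-40],"yaw":0},
    {"hand":0.1,"delta_pos":[0,0,-80],"yaw":0},
    {"hand":0.1,"delta_pos":[0,0,-115],"yaw":0},
    {"hand":0.1,"delta_pos":[0,0,-115],"yaw":0}
  ]
}}

```text
clock: 22.37
position: [524.6, -400.3, 147.4]
ee_rot: [-0.114, 0.993, -0.005, 0.006]
contact_force: [2.2, -0.6, -1.7]
gripper_width: 59.7
grasp_force: 66.6
```

Emit:
{"name": "apply_moves", "arguments": {
  "rows": [
    {"hand":0.1,"delta_pos":[-129.2,386.5,0],"yaw":0.277},
    {"hand":0.1,"delta_pos":[-129.2,386.5,0],"yaw":0.277},
    {"hand":0.1,"delta_pos":[-129.2,386.5,0],"yaw":0.277},
    {"hand":0.1,"delta_pos":[-129.2,386.5,0],"yaw":0.277},
    {"hand":0.1,"delta_pos":[-129.2,386.5,0],"yaw":0.277},
    {"hand":0.1,"delta_pos":[-129.2,386.5,0],"yaw":0.277},
    {"hand":0.1,"delta_pos":[-129.2,386.5,0],"yaw":0.277},
    {"hand":0.1,"delta_pos":[-129.2,386.5,0],"yaw":0.277},
    {"hand":0.1,"delta_pos":[-129.2,386.5,0],"yaw":0.277},
    {"hand":0.1,"delta_pos":[-129.2,386.5,0],"yaw":0.277},
    {"hand":0.1,"delta_pos":[-129.2,386.5,0],"yaw":0.277},
    {"hand":0.1,"delta_pos":[-129.2,386.5,0],"yaw":0.277}
  ]
}}

```text
clock: 23.37
position: [559.6, 10.0, 138.0]
ee_rot: [0.023, 1.0, 0.0, -0.0]
contact_force: [-0.3, -0.9, -3.6]
gripper_width: 60.1
grasp_force: 66.9
```

```bash
python3 pose.py 561 7.6 91.6; python3 - <<'E'
from h import *
t=cam('top');s=cam('scene');z=read_state()['position'][2]-25.6+14
for cs in([s],[t,s]): print(fit(cs,[(stad(190,62),z)],(560,7.6),rng=6,th0=-.05))
E
```

```text
[559.6   6.7 137.9] yaw world -0.052 tool delta [-1.4  0.9 46.3] 60.04986647346687 [-0.1 -0.3 -4.2]
(array([ 5.64332e+02,  3.00000e-02, -1.30000e-02]), np.float64(21.7))
(array([ 5.55772e+02, -1.30300e+00,  4.00000e-03]), np.float64(21.2))
```

Emit:
{"name": "apply_moves", "arguments": {
  "rows": [
    {"hand":0.1,"delta_pos":[-1.4,0.9,20],"yaw":0},
    {"hand":0.1,"delta_pos":[-1.4,0.9,36],"yaw":0},
    {"hand":0.1,"delta_pos":[-1.4,0.9,43],"yaw":0},
    {"hand":0.1,"delta_pos":[-1.4,0.9,44],"yaw":0},
    {"hand":0.1,"delta_pos":[-1.4,0.9,45],"yaw":0},
    {"hand":0.1,"delta_pos":[-1.4,0.9,45],"yaw":0},
    {"hand":0.1,"delta_pos":[-1.4,0.9,45],"yaw":0}
  ]
}}

```text
clock: 24.35
position: [562.0, 8.9, 94.0]
ee_rot: [0.025, 1.0, 0.0, 0.001]
contact_force: [-0.6, -0.4, -3.6]
gripper_width: 59.9
grasp_force: 66.9
```

Emit:
{"name": "apply_moves", "arguments": {
  "rows": [
    {"hand":0.1,"delta_pos":[0,0,1],"yaw":0},
    {"hand":0.1,"delta_pos":[0,0,2],"yaw":0},
    {"hand":0.1,"delta_pos":[0,0,2],"yaw":0},
    {"hand":0.1,"delta_pos":[0,0,2],"yaw":0}
  ]
}}

```text
clock: 24.68
position: [561.7, 8.9, 91.7]
ee_rot: [0.025, 1.0, 0.0, 0.001]
contact_force: [-0.3, 0.2, -0.5]
gripper_width: 60.1
grasp_force: 67.2
```

Emit:
{"name": "apply_moves", "arguments": {
  "rows": [
    {"hand":0.1,"delta_pos":[0.6,-1.1,0.3],"yaw":0},
    {"hand":0.1,"delta_pos":[0.6,-1.1,0.3],"yaw":0},
    {"hand":0.5,"delta_pos":[0.6,-1.1,0.3],"yaw":0},
    {"hand":0.7,"delta_pos":[0.6,-1.1,0.3],"yaw":0},
    {"hand":0.7,"delta_pos":[0.6,-1.1,0.3],"yaw":0},
    {"hand":0.7,"delta_pos":[0.6,-1.1,-15],"yaw":0},
    {"hand":0.8,"delta_pos":[0.6,-1.1,-50],"yaw":0},
    {"hand":0.8,"delta_pos":[0.6,-1.1,-90],"yaw":0},
    {"hand":0.8,"delta_pos":[0.6,-1.1,-130],"yaw":0}
  ]
}}

```text
clock: 25.43
position: [559.9, 7.3, 221.9]
ee_rot: [0.025, 1.0, -0.001, -0.001]
contact_force: [0.9, 0.8, -0.7]
gripper_width: 76.5
grasp_force: 0.0
```

Emit:
{"name": "apply_moves", "arguments": {
  "rows": [
    {"hand":0.8,"delta_pos":[80,-300,-40],"yaw":0},
    {"hand":0.8,"delta_pos":[80,-300,-40],"yaw":0},
    {"hand":0.8,"delta_pos":[80,-300,-40],"yaw":0},
    {"hand":0.8,"delta_pos":[80,-300,-40],"yaw":0},
    {"hand":0.8,"delta_pos":[80,-300,-40],"yaw":0},
    {"hand":0.8,"delta_pos":[80,-300,-40],"yaw":0},
    {"hand":0.8,"delta_pos":[80,-300,-40],"yaw":0},
    {"hand":0.8,"delta_pos":[80,-300,-40],"yaw":0},
    {"hand":0.8,"delta_pos":[80,-300,-40],"yaw":0},
    {"hand":0.8,"delta_pos":[80,-300,-40],"yaw":0}
  ]
}}

```text
clock: 26.27
position: [464.9, -289.1, 260.9]
ee_rot: [0.027, 1.0, 0.0, -0.0]
contact_force: [0.1, 0.7, 0.3]
gripper_width: 76.6
grasp_force: 0.0
```

```bash
python3 - <<'E'
from ov import *
t=cam('top');s=cam('scene')
print(read_state()['position'],read_state()['contact_force'])
for cs in([t],[s],[t,s]):print('oval',fit(cs,[(stad(190,62),80)],(559.5,7.6),rng=4,th0=-.05))
for k,R,z,x,y in(('s',24,80,658.3,161.3),('m',33,80,651.3,-166.8),('l',46,76,450,-168.5)):print(k,fit([t],[(circ(R),z)],(x,y),rng=4),fit([s],[(circ(R),z)],(x,y),rng=4))
R=(0,0,255);sh=[(stad(190,62),559.5,7.6,80,-.05,R),(circ(24),658.3,161.3,80,0,R),(circ(33),651.3,-166.8,80,0,R),(circ(46),450,-168.5,76,0,R)]
cv2.imwrite('pics/g9.png',np.vstack([panel(t,sh,(163,220),96,150,5)[:, :],panel(s,sh,(222,290),112,150,5)])[:1040])
im=cv2.imread('pics/g9.png');cv2.imwrite('pics/g9.png',cv2.resize(im,None,fx=.57,fy=.57,interpolation=cv2.INTER_AREA))
E
```

```text
[ 465.52605274 -287.5222861   260.69704793] [0.40310064 0.43153152 0.22637864]
oval (array([ 5.55922e+02,  1.08140e+01, -6.00000e-02]), np.float64(39.3))
oval (array([ 5.60909e+02,  9.57000e+00, -5.20000e-02]), np.float64(39.4))
oval (array([ 5.59623e+02,  9.83600e+00, -5.50000e-02]), np.float64(38.5))
s (array([655.736, 163.512]), np.float64(36.0)) (array([661.191, 159.872]), np.float64(45.9))
m (array([ 655.004, -164.713]), np.float64(8.8)) (array([ 653.858, -165.887]), np.float64(45.9))
l (array([ 446.219, -172.439]), np.float64(26.5)) (array([ 452.42 , -168.088]), np.float64(42.3))
```

View pics/g9.png

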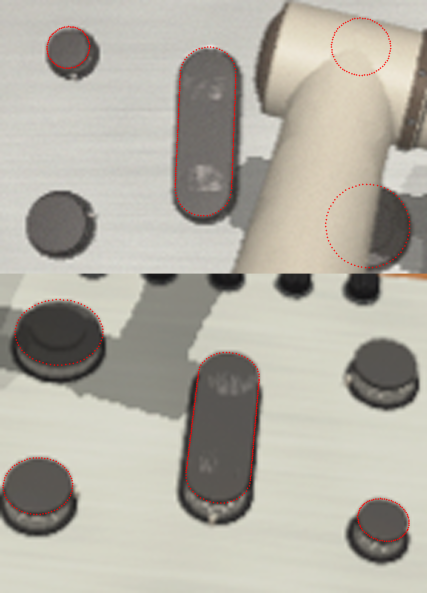

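All four caps sit flat and centred within about 2 mm. cap_done and the tub are untouched and the gripper is clear.

```bash
python3 -c "
from bench import workorder
print(workorder.job_done())"
```

```text
the job is handed in; nothing more can be done
None
```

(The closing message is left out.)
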